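# Heft the tool tubes and rack them heavy end down

### The arm

A 6-joint arm with a two-finger parallel gripper is mounted at the origin on the work surface. World frame = base frame: x ahead of the robot, y to its left, z up, the work surface at z = 0. Lengths are in m, angles in rad, forces in N, time in s.
With the tool pointing down it reaches from about 0.25 to 0.775 m from the base axis. Payload 4 kg.
Tool frame: the origin (TCP) lies at the very end of the fingers, on their centre line; the grasp point (between the pads) lies 19 mm behind it (pinch_z is the distance from the TCP to the grasp point, in m); z points along the fingers, x is the direction in which the jaws open and shut, and the axes are right-handed (so a half turn about z gives the same grasp; the last joint's range is limited). The gripper opens to 94 mm and grips with 3 to 60 N. Pads are 16 mm wide; open, the fingers measure 119 mm over their backs; the gripper's body (75 mm by 177 mm) begins 78 mm behind the grasp point.
Start: joints at [-1.372, 0.087, 1.371, -0, 1.684, -0.103], TCP at [0.163, -0.525, 0.206] pointing down, gripper open.
Joint ranges: [-3.1, 3.1], [-0.76, 2.03], [0.27, 2.55], [-1.08, 4.22], [0.17, 2.65], [-2.57, 2.57]. Speed limits (rad/s): [2.79, 2.79, 3.14, 3.14, 3.14, 3.14].

### API

Orientations are given as a rotation vector (axis times angle).
In Python, from rig import * gives the robot as it stands.
- The arm moves only by the tool servo_tool, never from a script. Its argument "targets" is a list of rows, each a list of 7 numbers: the closure, from -1 (fully open) to 1 (shut), then the shift along the tool's x, y, z in cm, then the turn, a rotation vector about the tool's x, y, z in rad. In form: [[fingers, x, y, z, ax, ay, az], ...]. A call has 1 to 12 rows; each row is the pose to reach, as a shift and turn from the pose measured when the call began, along the tool's axes at that moment; what a row does not reach only later rows make up. A row lasts 1/8 s, in which the tool goes at most 62.5 mm and 10.7 degrees, less where a joint would pass 70% of its speed; a pose out of reach is approached as far as the arm can. A call with a gripper value outside its range is refused whole. The fingers move at their own pace and stop on an object; "force" is the grip in N (left out, the last holds). Time passes only in rows, so rows that repeat a pose let the fingers close. It gives the time, the measured TCP pose, the force and the opening at its end, in the units of the state.
- observe(): the state, without advancing time (a new reading comes with each control period).
- camera(name): name is "side" or "top"; returns a dict with "image" (400x640x3 uint8, blue, green, red), "range_z" (400x640 float32, m along the optical axis (not along the pixel's ray), 0 where there is no reading), "fx", "fy", "cx", "cy" (pixels), "world_from_camera" (4x4, takes a point from camera to world coordinates). Camera axes: x right, y down, z forward; pixel columns grow to the right and rows downward; lengths in m; the calibration is good to about 2 mm. A picture is of the moment at which its call begins.
- hand_in(): hands the job in, once; it reports no verdict.
Trained networks look in the newest picture that a camera, given by its name, has taken for a name from the list of things; names that differ only in an ending like _2 or _b are one class to them, and where a whole thing is asked for, a point or a joint stands for the part that bears it (a point fixed in the world has none). Each returns a list of dicts, best first, with "confidence" (0 to 1); they miss things now and then, are a little off and sometimes report something else, mostly with a low value. They report only what shows in the picture. A call takes as long as a camera call. They do not tell look-alikes from the thing itself.
- spot_in(target, camera): "at" ([x, y, z] in m, in the coordinates of the camera as it stood for that picture, good to about 4 mm: the middle of the surface that is visible of it).
- regions_of(target, camera): "region" (400x640 bool, what is visible of it).
- pinpoint(target, camera): "at" ([x, y, z] in m, in the coordinates of the camera as it stood for that picture, good to about 4 mm: a listed point, or the origin of a listed thing).
The state is a dict: "t": time; "joints": joint angles; "joint_velocities": joint speeds; "effort": joint torques, N m; "ee_pos": TCP position; "tcp_rot": TCP orientation; "ft_force": force on the tool from outside, world axes, zero at the start; "wrist_torque": the same for the moment, N m; "opening": opening from 0.0 (shut) to 1.0 (fully open).
Only numpy, scipy, OpenCV 4.12 (cv2) and the standard library are available. Lean on these libraries where they do the work, as an engineer would, in place of code of your own. Each camera call takes 0.05 s, during which the arm holds its last target.

### The job

Put the three grey tool tubes from the bench away in the lean rack, one to a bay, each with its heavy end down at the foot. You cannot see which end holds the steel, so heft each tube by its middle to find out. Let them rest squarely on the foot and the back rail, and leave everything else on the bench where it is.

Things in the scene. Friction and masses are not known exactly. Their poses are not given: they have to be found in the camera images.
- tube1: Tool tube: grey round plastic tube, 32 mm in diameter, with a black square cap (40 x 40 mm, 20 mm long) on each end, 180 mm long overall. Lies on its caps on the bench, centre line 20 mm up; it does not roll. Origin at mid-length on the centre line, x along the tube, z up as it lies. Plastic and steel bar inside weigh about 0.36 kg.
- tube2: Second tool tube, just like tube1. In each tube a steel bar of 0.28 kg is wedged against one end, so the balance point is about 38 mm from mid-length towards that end. Both ends look alike; either may be heavy, drawn anew each time, and no pose tells which. (The rules call the middle of the hidden bar tube1_weight and so on; its place is not given.)
- tube3: Third tool tube, just like tube1. Held level by its middle, such a tube turns the grip with about 0.13 N m, heavy end downwards.
- rack_bed: Sloping bed of the lean rack, a low steel rack fixed on the bench, foot towards the robot. The frame slopes with the bed at 40 degrees: x up the slope and away from the robot, y to the left along the rack, z square to the slope. Origin: inner corner of the angle-iron foot at mid-width, 35 mm above the bench. Heel plate: face at z = 0, to x = 32 mm. End ledge: face at x = 0, to z = 32 mm.
- rack_rail (a point): Middle of the back rail, a 10 mm round bar along the bed's y at x = 110 mm in the bed's frame; its upper side is at z = 4 mm there. Between heel plate and rail the bed is open, so fingers can pass beside a tube. The rail is low: stored heavy end up, a tube would be top-heavy over it.
- bay_left (a point): Centre of the left bay (y = +80 mm in the bed's frame): where the mid-length of a well-seated tube comes to lie, x = 90 mm, z = 20 mm. Seated, the square end is on the end ledge, the cap's side on the heel plate, the round body on the rail.
- bay_mid (a point): The same point of the middle bay (y = 0).
- bay_right (a point): The same point of the right bay (y = -80 mm). The bays are parted by 3 mm sheet dividers on the foot, 26 mm high and 30 mm long, and by 7 mm pins standing on the rail to z = 29 mm.
- rack: Frame of the same lean rack, 255 mm wide, 150 mm deep, fixed. Origin on the bench under the foot corner at mid-width; x away from the robot, y to the left along the rack, z up.
- spray_can: Bystander: aerosol can standing, 65 mm in diameter, 181 mm high. Origin under its centre.
- castor: Bystander: swivel castor standing on its 75 x 62 mm plate, wheel up, 110 mm high. Origin under its plate.
- tape_roll: Bystander: white tape roll lying flat, 100 mm in diameter, 48 mm high. Origin under its centre.
- red_bin: Bystander: open red parts bin, 130 x 100 x 55 mm. Origin under its centre.
- spanner: Bystander: spanner lying flat, 190 mm long. Origin under it near mid-length.
- oil_bottle: Bystander: green bottle standing, 48 mm in diameter, 130 mm high. Origin under its centre.
- screwdriver: Bystander: screwdriver lying, 190 mm long. Origin under it near mid-length.
Things that resemble listed ones, but are neither listed nor needed, are in the scene too. Leave any blue or turquoise look-alike of the tube3 alone.

How it is judged:
By the outcome, as a careful person would: the job done as asked, in the order asked, and still so for the second after the job is handed in, with the robot touching nothing.
It also fails if it takes over 72 s, if anything falls off the work surface, if the arm or the gripper's body presses on something with over 40 N, if the wrist force passes 120 N, or if a joint passes its speed limit or range.

## Working session

There is one attempt and no reset: what is moved stays moved. The work goes in short steps, Python scripts to look and compute and a tool call to move; the robot and the scene stay as the last step left them, time stands still between calls to the robot, and variables do not carry over. Pictures are saved under pics/ and viewed, and the job is handed in when it is done.

Besides the shell and the picture viewer there is one more tool, called after ">>>" as name([rows], argument=value, ...), one row to a line, values as JSON. servo_tool: Moves the arm, as the interface text tells. Its arguments: {"type":"object","properties":{"targets":{"type":"array"},"force":{"type":"number"}},"required":["targets"]}

```bash
ls; mkdir -p pics; python3 - <<'E'
from rig import *
import cv2,numpy as np
s=observe();print({k:np.round(v,3).tolist() for k,v in s.items()})
for n in("top","side"):
    c=camera(n);cv2.imwrite(f"pics/{n}0.png",c["image"]);print(n,c["fx"],c["cx"],c["cy"],np.round(c["world_from_camera"],3).tolist())
    np.savez(f"{n}0.npz",**c)
    T=c["world_from_camera"]
    for t in["tube1","rack_bed","rack_rail","bay_left","bay_mid","bay_right","rack","spray_can","castor","tape_roll","red_bin","spanner","oil_bottle","screwdriver"]:
        for r in pinpoint(t,n)[:6]:
            p=T@np.r_[r["at"],1]; a=r["at"]
            print(n,t,round(r["confidence"],2),np.round(p[:3],3),"px",int(c["fx"]*a[0]/a[2]+c["cx"]),int(c["fy"]*a[1]/a[2]+c["cy"]))
E
```

```text
pics
{'t': 0.0, 'joints': [-1.372, 0.088, 1.372, -0.0, 1.684, -0.103], 'joint_velocities': [-0.0, -0.001, 0.0, 0.001, 0.002, -0.001], 'effort': [-0.0, -34.019, -30.243, 0.072, 0.033, -0.0], 'ee_pos': [0.163, -0.525, 0.204], 'tcp_rot': [-2.529, 1.861, 0.003], 'ft_force': [-0.221, -1.29, -0.253], 'wrist_torque': [-0.075, 0.019, -0.004], 'opening': 0.998}
top 366.52402987477836 323.9743015104151 199.30915184407382 [[0.028, -0.996, 0.086, 0.417], [-1.0, -0.027, 0.01, -0.022], [-0.008, -0.086, -0.996, 1.121], [0.0, 0.0, 0.0, 1.0]]
top tube1 0.9 [ 0.497 -0.241  0.017] px 400 206
top tube1 0.82 [0.292 0.19  0.016] px 254 271
top tube1 0.81 [ 0.46  -0.096  0.017] px 351 217
top tube1 0.75 [ 0.322 -0.372  0.018] px 443 266
top tube1 0.7 [ 0.537 -0.377  0.015] px 445 194
top rack_bed 0.62 [ 0.697  0.038 -0.002] px 309 140
top rack_rail 0.55 [0.55  0.182 0.107] px 255 181
top bay_left 0.92 [0.503 0.252 0.108] px 229 197
top bay_mid 0.63 [0.521 0.173 0.108] px 257 191
top bay_mid 0.56 [ 0.541 -0.378  0.019] px 445 193
top bay_right 0.68 [0.504 0.251 0.11 ] px 229 196
top bay_right 0.57 [0.535 0.
[... 1346 characters left out ...]
6  0.002] px 330 263
side rack 0.55 [ 0.724 -0.044  0.   ] px 263 208
side spray_can 0.57 [ 0.723 -0.041  0.   ] px 263 209
side castor 0.84 [ 0.682 -0.174 -0.003] px 287 189
side tape_roll 0.59 [ 0.517 -0.496  0.004] px 349 149
side tape_roll 0.58 [ 0.686 -0.309 -0.001] px 296 169
side red_bin 0.84 [ 0.74   0.339 -0.001] px 201 302
side spanner 0.77 [0.565 0.471 0.004] px 252 366
side spanner 0.59 [0.541 0.093 0.109] px 307 212
side oil_bottle 0.66 [0.695 0.039 0.001] px 262 225
side oil_bottle 0.59 [0.505 0.249 0.114] px 306 253
side oil_bottle 0.51 [ 0.564  0.467 -0.003] px 253 366
side screwdriver 0.68 [ 0.517 -0.493  0.002] px 349 150
side screwdriver 0.42 [0.537 0.093 0.111] px 309 212
```

View pics/top0.png

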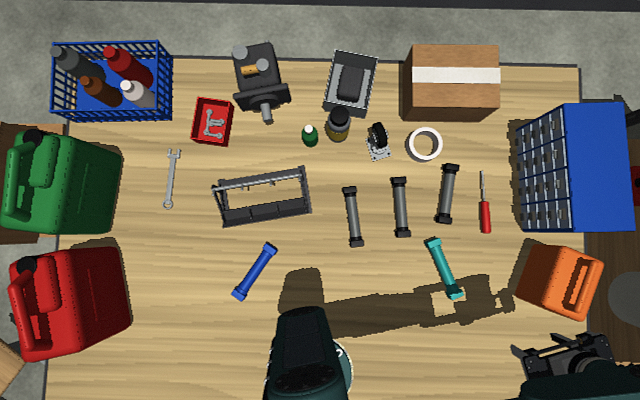

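View pics/side0.png

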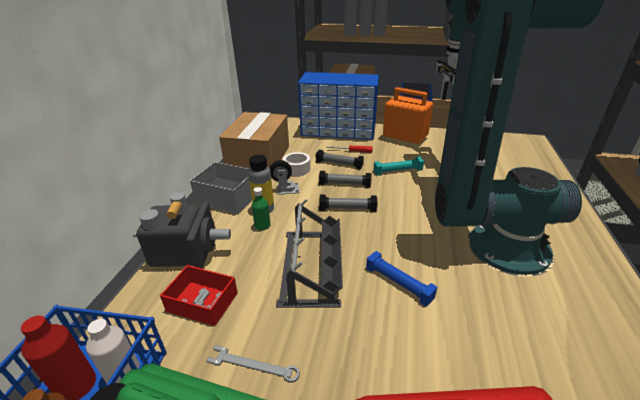

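```bash
python3 - <<'E'
import cv2,numpy as np
i=cv2.imread("pics/top0.png")
cv2.imwrite("pics/crop0.png",cv2.resize(i[150:310,210:500],None,fx=2.7,fy=2.7,interpolation=cv2.INTER_CUBIC))
E
```

```text
(no output)
```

View pics/crop0.png

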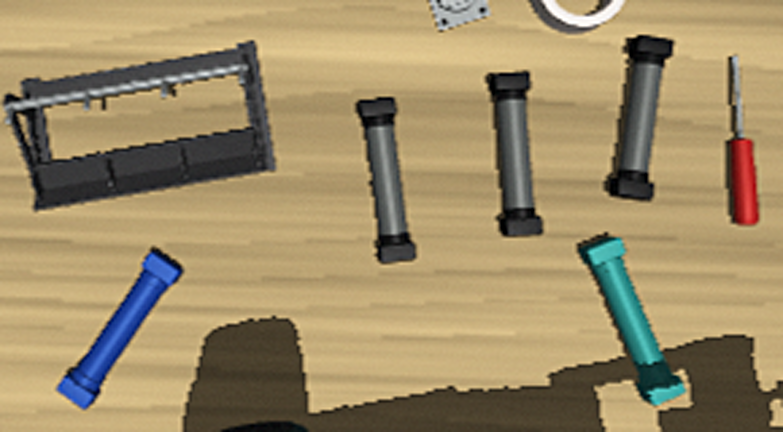

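Three grey tubes show in the top view at px (351,217), (400,206) and (445,194). The blue one at (254,271) and the turquoise one at (443,266) are look-alikes, so I'll leave them alone. The rack spans px (215-310, 165-227), with its foot towards the robot. Next I'll fit the poses accurately.

```bash
cat > meas.py <<'E'
import numpy as np,cv2
def cloud(n):
    c=np.load(f"{n}0.npz");z=c["range_z"];v,u=np.mgrid[:400,:640]
    P=np.stack([(u-c["cx"])/c["fx"]*z,(v-c["cy"])/c["fy"]*z,z],-1)
    W=P@c["world_from_camera"][:3,:3].T+c["world_from_camera"][:3,3]
    W[z==0]=np.nan
    return W,c["image"]
E
python3 - <<'E'
from meas import *
for n in("top","side"):
    W,im=cloud(n)
    b=(np.abs(W[...,0]-.4)<.05)&(np.abs(W[...,1]-0.0)<.05); print(n,"bench z",np.nanmedian(W[b][:,2]))
    for cx,cy in[(.46,-.095),(.498,-.24),(.538,-.377)]:
        m=(np.hypot(W[...,0]-cx,W[...,1]-cy)<.11)&(W[...,2]>.012)&(W[...,2]<.06)&(abs(W[...,1]-cy)<.06)
        p=W[m]; r=cv2.minAreaRect(p[:,:2].astype(np.float32)*1000)
        _,_,V=np.linalg.svd(p-p.mean(0));d=V[0]*np.sign(V[0][0])
        print(len(p),"rect c",np.round(r[0],1),np.round(r[1],1),round(r[2],1),"pca yaw deg",round(np.degrees(np.arctan2(d[1],d[0])),1),"med",np.round(p.mean(0),3),"zmax",p[:,2].max().round(3))
    # rack
    y=.21;
    m=(abs(W[...,0]-.53)<.13)&(abs(W[...,1]-.18)<.17)&(W[...,2]>.097)&(W[...,2]<.116)
    p=W[m];print("rail-ish",len(p))
    q=p[:,:2]
    l=cv2.fitLine(q.astype(np.float32),cv2.DIST_HUBER,0,.001,.001).ravel();print("line",l, np.degrees(np.arctan2(l[1],l[0])))
    # plane of heel plate: 
    ex=np.array([np.cos(y),np.sin(y)]);ey=np.array([-ex[1],ex[0]])
    o=np.array([.467,.163])
    q=(W[...,:2]-o); X=q@ex;Y=q@ey
    print("rack extents Y where z>.02", [np.round(np.nanpercentile(Y[(abs(X-.05)<.1)&(abs(Y)<.16)&(W[...,2]>.02)],k),3) for k in(0.5,2,98,99.5)])
E
```

```text
top bench z -0.0003800873166985852
700 rect c [463.  -97.4] [179.5  39.9] 8.8 pca yaw deg 8.9 med [ 0.462 -0.097  0.034] zmax 0.046
719 rect c [ 495.4 -239.2] [178.8  40.1] 5.3 pca yaw deg 5.0 med [ 0.495 -0.237  0.034] zmax 0.045
744 rect c [ 539.8 -378.8] [ 41.  180.2] 82.0 pca yaw deg -7.9 med [ 0.539 -0.375  0.033] zmax 0.044
rail-ish 343
line [ 0.19051112 -0.98168504  0.548422    0.1766464 ] -79.01738
rack extents Y where z>.02 [np.float64(-0.127), np.float64(-0.126), np.float64(0.124), np.float64(0.127)]
side bench z -0.0005403763968747088
620 rect c [461.5 -93.2] [179.5  37.8] 8.3 pca yaw deg 9.0 med [ 0.461 -0.088  0.029] zmax 0.042
497 rect c [ 494.3 -234.3] [179.2  41.5] 5.8 pca yaw deg 5.3 med [ 0.494 -0.23   0.029] zmax 0.042
413 rect c [ 537.6 -374.9] [ 41.8 177.6] 83.0 pca yaw deg -7.3 med [ 0.536 -0.368  0.028] zmax 0.043
rail-ish 365
line [ 0.1982098  -0.98015964  0.54324085  0.20040883] -78.5677
rack extents Y where z>.02 [np.float64(-0.126), np.float64(-0.125), np.float64(0.128), np.float64(0.129)]
```

```bash
python3 - <<'E'
import cv2
i=cv2.imread("pics/top0.png");cv2.imwrite("pics/r0.png",cv2.resize(i[155:240,200:325],None,fx=6,fy=6,interpolation=cv2.INTER_CUBIC))
i=cv2.imread("pics/side0.png");cv2.imwrite("pics/r1.png",cv2.resize(i[190:320,260:360],None,fx=4.6,fy=4.6,interpolation=cv2.INTER_CUBIC))
E
```

```text
(no output)
```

View pics/r0.png

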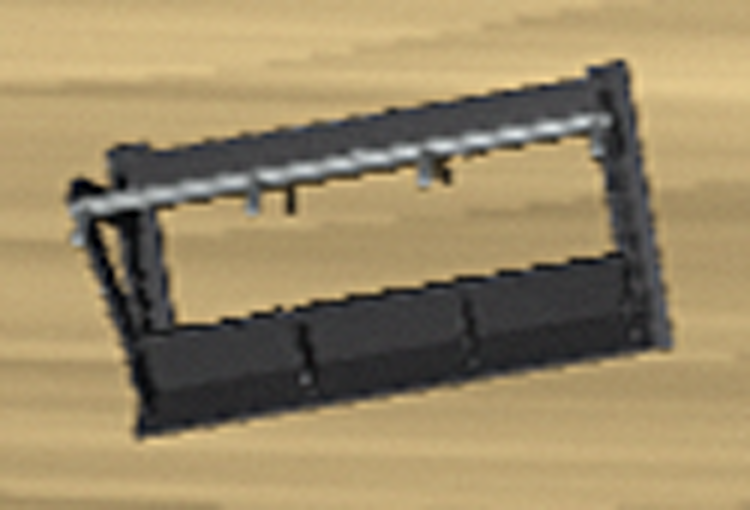

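View pics/r1.png

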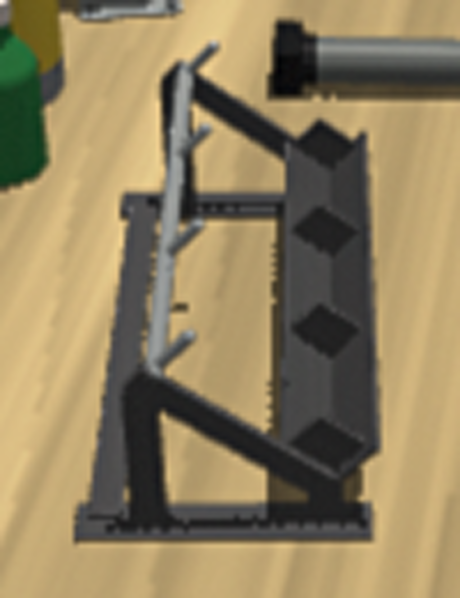

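```bash
python3 - <<'E'
from meas import *
from scipy.optimize import least_squares
c,s=np.cos(np.radians(40)),np.sin(np.radians(40))
for n in("top","side"):
    W,im=cloud(n)
    P=W[(abs(W[...,0]-.51)<.15)&(abs(W[...,1]-.17)<.18)&(W[...,2]>.025)&(W[...,2]<.15)]
    def bed(p,P):
        ox,oy,yaw,oz=p
        q=P[:,:2]-[ox,oy];X=q@[np.cos(yaw),np.sin(yaw)];Y=q@[-np.sin(yaw),np.cos(yaw)];Z=P[:,2]-.035-oz
        return np.c_[c*X+s*Z,Y,-s*X+c*Z]
    def res(p):
        b=bed(p,P);x,y,z=b.T
        def seg(a,bb):
            a=np.array(a);d=np.array(bb)-a;q=np.c_[x,z]-a;t=np.clip(q@d/(d@d),0,1);return np.linalg.norm(q-t[:,None]*d,axis=1)
        d=np.minimum(np.minimum(seg((0,0),(.032,0)),seg((0,0),(0,.032))),abs(np.hypot(x-.11,z+.001)-.005))
        return np.where(abs(y)<.12,np.minimum(d,.006),.006)
    best=min((least_squares(res,[.467+dx,.163,.195,0],diff_step=1e-4,x_scale=[.01,.01,.1,.01]) for dx in(-.004,0,.004)),key=lambda r:r.cost)
    p=best.x;print(n,p.round(4),np.degrees(p[2]),best.cost,(best.fun<.0055).sum())
    b=bed(p,P);x,y,z=b.T
    dv=b[(x<.03)&(x>.006)&(z>.006)&(z<.024)]
    pin=b[(abs(x-.11)<.01)&(z>.012)&(z<.03)]
    for nm,d in(("div",dv),("pin",pin)):
        for k in(-.12,-.04,.04,.12):
            m=abs(d[:,1]-k)<.015
            if m.any():print(nm,k,m.sum(),np.median(d[m,1]).round(4),d[m,1].min().round(4),d[m,1].max().round(4))
    print("ext",np.percentile(y,[.3,1,99,99.7]).round(4), 'y',p[1])
E
```

```text
top [ 0.4643  0.1662  0.1968 -0.0006] 11.273848542309157 0.009611187975849592 1631
div -0.12 6 -0.123 -0.1245 -0.1216
div -0.04 11 -0.0446 -0.0448 -0.0419
div 0.04 11 0.0355 0.0351 0.048
div 0.12 19 0.1158 0.1149 0.1182
pin -0.12 8 -0.1228 -0.1251 -0.1214
pin -0.04 12 -0.0442 -0.0466 -0.0407
pin 0.04 11 0.036 0.0338 0.0396
pin 0.12 13 0.1152 0.1132 0.1199
ext [-0.1304 -0.1299  0.1226  0.1238] y 0.16618782363089313
side [ 4.642e-01  1.644e-01  1.979e-01 -4.000e-04] 11.33985012676298 0.023611714489254153 1381
div -0.12 46 -0.12 -0.124 -0.117
div -0.04 48 -0.0404 -0.0431 -0.038
div 0.04 54 0.0395 0.0354 0.0422
div 0.12 63 0.1197 0.1176 0.1228
pin -0.12 17 -0.1184 -0.1228 -0.1177
pin -0.04 19 -0.0392 -0.0428 -0.0359
pin 0.04 18 0.0403 0.0371 0.0419
pin 0.12 21 0.1204 0.1161 0.1225
ext [-0.1278 -0.1265  0.1272  0.1276] y 0.16437587099524584
```

```bash
cat > h.py <<'E'
import numpy as np
from scipy.spatial.transform import Rotation as R
from rig import *
O=np.array([.465,.1625,.035]);YAW=.197;A=np.radians(40)
ex0=np.array([np.cos(YAW),np.sin(YAW),0]);EY=np.array([-np.sin(YAW),np.cos(YAW),0]);ez0=np.array([0,0,1.])
EX=np.cos(A)*ex0+np.sin(A)*ez0; EZ=-np.sin(A)*ex0+np.cos(A)*ez0
def frame(x,z):
    x=x/np.linalg.norm(x);return R.from_matrix(np.c_[x,np.cross(z,x),z])
def down(deg): a=np.radians(deg);return frame(np.array([np.cos(a),np.sin(a),0]),np.array([0,0,-1.]))
def bed(x,y,z,sgn,dep=.016):  # tube centre pose in bed -> TCP; dep: TCP beyond tube centre
    return O+EX*x+EY*y+EZ*z-EZ*dep, frame(EY*sgn,-EZ)
def st():
    s=observe();return s,np.array(s["ee_pos"]),R.from_rotvec(s["tcp_rot"])
def to(pos,rot):
    s,p,r=st();d=r.inv().apply(np.array(pos)-p)*100;t=(r.inv()*rot).as_rotvec()
    print("cm",d.round(2),"rot",t.round(3),"rows>=",round(max(np.linalg.norm(d)/6.25,np.degrees(np.linalg.norm(t))/10.7),1));return d,t
def show():
    s,p,r=st();print("t",round(s["t"],2),"p",p.round(4),"xang",np.degrees(np.arctan2(*r.as_matrix()[[1,0],0])).round(1),"z",r.as_matrix()[:,2].round(3),"q",np.round(s["joints"],2),"F",np.round(s["ft_force"],2),"M",np.round(s["wrist_torque"],3),"o",round(s["opening"],3))
E
python3 -c "
from h import *
show();to([.462,-.096,.12],down(8.6-90));to([.462,-.096,.004],down(8.6-90))"
```

```text
t 1.5 p [ 0.1635 -0.5252  0.2055] xang -72.7 z [ 0. -0. -1.] q [-1.37  0.09  1.37  0.    1.68 -0.1 ] F [-0.32 -0.06 -0.66] M [ 0.    -0.007 -0.025] o 0.998
cm [-32.11 -41.26   8.55] rot [ 0.    -0.     0.152] rows>= 8.5
cm [-32.11 -41.26  20.15] rot [ 0.    -0.     0.152] rows>= 9.0
```

>>> servo_tool([
  [-1, -32.1, -41.3, 8.5, 0, 0, 0.152],
  [-1, -32.1, -41.3, 8.5, 0, 0, 0.152],
  [-1, -32.1, -41.3, 8.5, 0, 0, 0.152],
  [-1, -32.1, -41.3, 8.5, 0, 0, 0.152],
  [-1, -32.1, -41.3, 8.5, 0, 0, 0.152],
  [-1, -32.1, -41.3, 8.5, 0, 0, 0.152],
  [-1, -32.1, -41.3, 8.5, 0, 0, 0.152],
  [-1, -32.1, -41.3, 8.5, 0, 0, 0.152],
  [-1, -32.1, -41.3, 8.5, 0, 0, 0.152],
  [-1, -32.1, -41.3, 8.5, 0, 0, 0.152],
  [-1, -32.1, -41.3, 8.5, 0, 0, 0.152],
  [-1, -32.1, -41.3, 8.5, 0, 0, 0.152],
], force=50)

```text
t: 3.0
ee_pos: [0.4621, -0.0971, 0.1209]
tcp_rot: [2.379, -2.051, 0.001]
ft_force: [-0.4, 0.0, -0.3]
opening: 0.999
```

```bash
python3 -c "
from h import *
show();to([.462,-.096,.004],down(8.6-90))"
```

```text
t 3.0 p [ 0.4621 -0.0971  0.1209] xang -81.5 z [ 0.001 -0.001 -1.   ] q [-0.33 -0.05  1.68 -0.    1.51  1.1 ] F [-0.36  0.03 -0.29] M [ 0.004 -0.027 -0.   ] o 0.999
cm [-0.12 -0.   11.69] rot [-0.    -0.001 -0.002] rows>= 1.9
```

>>> servo_tool([
  [-1, -0.1, 0, 6, 0, 0, 0],
  [-1, -0.1, 0, 10, 0, 0, 0],
  [-1, -0.1, 0, 11.7, 0, 0, 0],
  [-1, -0.1, 0, 11.7, 0, 0, 0],
  [1, -0.1, 0, 11.7, 0, 0, 0],
  [1, -0.1, 0, 11.7, 0, 0, 0],
  [1, -0.1, 0, 11.7, 0, 0, 0],
  [1, -0.1, 0, 11.7, 0, 0, 0],
  [1, -0.1, 0, 11.7, 0, 0, 0],
  [1, -0.1, 0, 11.7, 0, 0, 0],
], force=55)

```text
t: 4.25
ee_pos: [0.4619, -0.0961, 0.0038]
tcp_rot: [2.379, -2.051, 0.001]
ft_force: [0.6, -0.5, -0.8]
opening: 0.402
```

```bash
python3 -c "
from h import *
show()"
```

```text
t 4.25 p [ 0.4619 -0.0961  0.0038] xang -81.5 z [ 0.    -0.001 -1.   ] q [-0.33  0.05  1.83 -0.    1.26  1.1 ] F [ 0.56 -0.48 -0.82] M [-0.001  0.075 -0.005] o 0.402
```

>>> servo_tool([
  [1, 0, 0, 0, 0, 0, 0],
  [1, 0, 0, 0, 0, 0, 0],
  [1, 0, 0, 0, 0, 0, 0],
  [1, 0, 0, -1.5, 0, 0, 0],
  [1, 0, 0, -3, 0, 0, 0],
  [1, 0, 0, -5, 0, 0, 0],
  [1, 0, 0, -5, 0, 0, 0],
  [1, 0, 0, -5, 0, 0, 0],
])

```text
t: 5.25
ee_pos: [0.4616, -0.0959, 0.0536]
tcp_rot: [2.379, -2.051, 0.0]
ft_force: [-0.3, 0.0, -4.6]
opening: 0.331
```

```bash
python3 -c "
from h import *
show()
import cv2
c=camera('side');cv2.imwrite('pics/s1.png',cv2.resize(c['image'][130:290,260:460],None,fx=4,fy=3.7))
show()"
```

```text
t 5.25 p [ 0.4616 -0.0959  0.0536] xang -81.5 z [-0. -0. -1.] q [-0.32 -0.    1.77 -0.    1.37  1.1 ] F [-0.3   0.01 -4.65] M [0.004 0.185 0.007] o 0.331
t 5.3 p [ 0.4612 -0.0958  0.0531] xang -81.5 z [-0.001 -0.    -1.   ] q [-0.33 -0.    1.77 -0.    1.37  1.1 ] F [-0.23  0.29 -4.56] M [-0.003  0.186  0.021] o 0.328
```

View pics/s1.png

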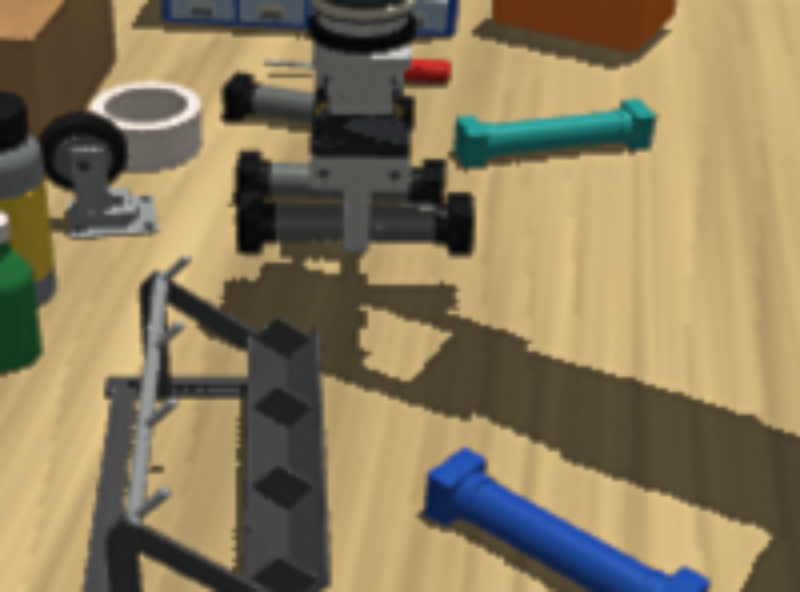

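The tube sits level in the grip. My = +0.19 N m with Fz pointing down, so the far (+x) end is heavy and this tube needs a half turn before it goes in the left bay.

```bash
python3 -c "
from h import *
to([.42,0,.26],down(10))"
```

```text
cm [-10.09   2.69 -20.69] rot [ 1.000e-03  1.000e-03 -1.597e+00] rows>= 8.6
```

>>> servo_tool([
  [1, -1, 0.3, -5, 0, 0, -0.1],
  [1, -3, 0.8, -10, 0, 0, -0.28],
  [1, -5, 1.4, -14, 0, 0, -0.46],
  [1, -7, 1.9, -17, 0, 0, -0.64],
  [1, -8.5, 2.3, -19, 0, 0, -0.82],
  [1, -10, 2.7, -20.7, 0, 0, -1.0],
  [1, -10, 2.7, -20.7, 0, 0, -1.18],
  [1, -10, 2.7, -20.7, 0, 0, -1.36],
  [1, -10, 2.7, -20.7, 0, 0, -1.5],
  [1, -10, 2.7, -20.7, 0, 0, -1.6],
  [1, -10, 2.7, -20.7, 0, 0, -1.6],
])

```text
t: 6.68
ee_pos: [0.4197, -0.0009, 0.2592]
tcp_rot: [-3.129, -0.276, 0.004]
ft_force: [-0.1, -0.3, -3.7]
opening: 0.329
```

```bash
python3 -c "
from h import *
show();to(*bed(.095,.08,.12,1));print(bed(.095,.08,.12,1)[0])"
```

```text
t 6.67 p [ 0.4197 -0.0009  0.2592] xang 10.1 z [-0.003  0.    -1.   ] q [-0.14 -0.21  1.54 -0.    1.81 -0.31] F [-0.09 -0.31 -3.72] M [-0.183 -0.104  0.009] o 0.329
cm [  7.76 -23.3    8.34] rot [-0.545  0.555 -1.521] rows>= 9.1
[0.45515146 0.24211221 0.17573345]
```

>>> servo_tool([
  [1, 2, -6, 0, -0.06, 0.06, -0.16],
  [1, 4, -12, 1, -0.12, 0.12, -0.34],
  [1, 6, -17, 2, -0.18, 0.19, -0.51],
  [1, 7.8, -21, 3, -0.24, 0.25, -0.68],
  [1, 7.8, -23.3, 5, -0.3, 0.31, -0.85],
  [1, 7.8, -23.3, 7, -0.37, 0.37, -1.02],
  [1, 7.8, -23.3, 8.3, -0.43, 0.44, -1.19],
  [1, 7.8, -23.3, 8.3, -0.49, 0.5, -1.36],
  [1, 7.8, -23.3, 8.3, -0.545, 0.555, -1.521],
  [1, 7.8, -23.3, 8.3, -0.545, 0.555, -1.521],
  [1, 7.8, -23.3, 8.3, -0.545, 0.555, -1.521],
  [1, 7.8, -23.3, 8.3, -0.545, 0.555, -1.521],
])

```text
t: 8.18
ee_pos: [0.4553, 0.2422, 0.1757]
tcp_rot: [1.652, 2.013, 0.732]
ft_force: [-0.0, 0.4, -3.1]
opening: 0.328
```

```bash
python3 -c "
from h import *
show();to(*bed(.095,.08,.12,1));to(*bed(.095,.08,.022,1));to(*bed(.09,.08,.02,1))
import cv2
c=camera('side');cv2.imwrite('pics/s2.png',cv2.resize(c['image'][130:310,230:450],None,fx=3.6,fy=3.3))
c=camera('top');cv2.imwrite('pics/t2.png',cv2.resize(c['image'][130:290,180:400],None,fx=3.6,fy=3.6))"
```

```text
t 8.18 p [0.4553 0.2422 0.1757] xang 101.2 z [ 0.63   0.125 -0.767] q [ 0.52 -0.45  2.04 -0.26  0.89 -1.16] F [-0.04  0.39 -3.14] M [-0.078  0.399  0.036] o 0.328
cm [-0.   -0.01 -0.01] rot [-0.001  0.    -0.001] rows>= 0.0
cm [-0.   -0.    9.79] rot [-0.001  0.    -0.001] rows>= 1.6
cm [-0.   -0.5   9.99] rot [-0.001  0.    -0.001] rows>= 1.6
```

View pics/s2.png

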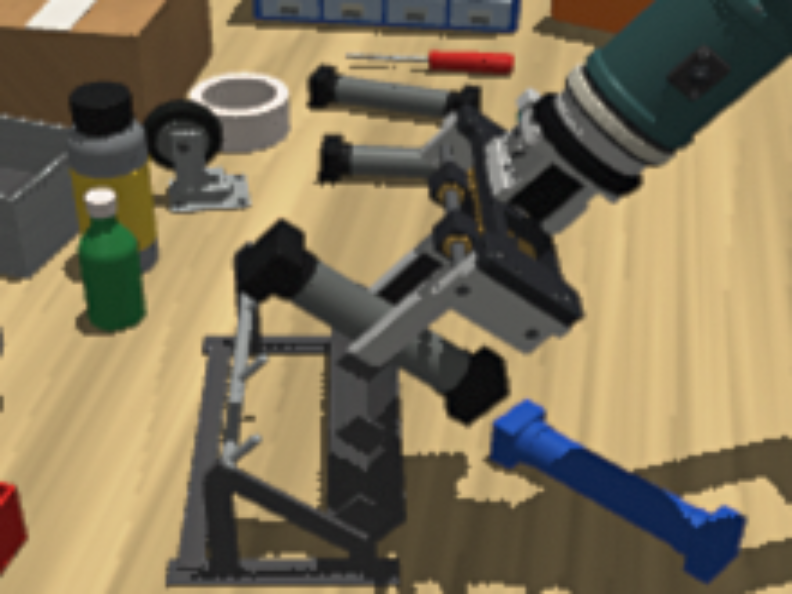

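View pics/t2.png

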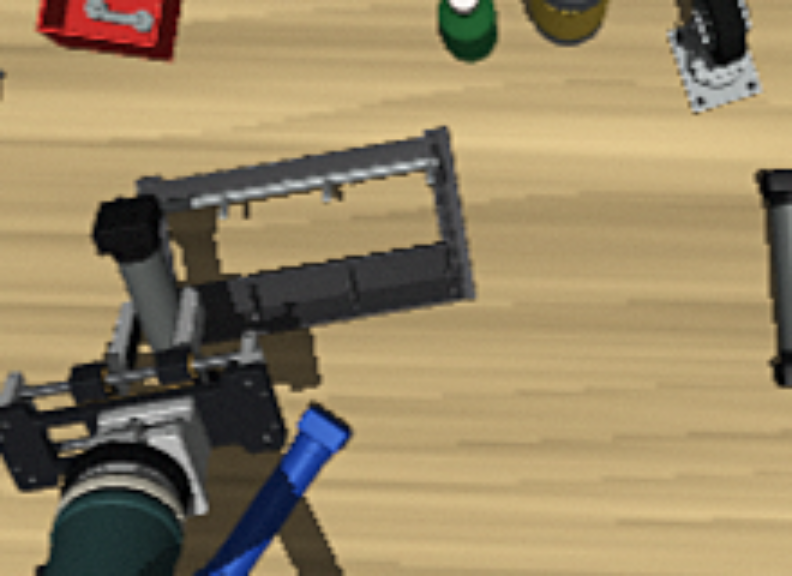

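>>> servo_tool([
  [1, 0, 0, 4, 0, 0, 0],
  [1, 0, 0, 7, 0, 0, 0],
  [1, 0, 0, 8.5, 0, 0, 0],
  [1, 0, 0, 9.3, 0, 0, 0],
  [1, 0, 0, 9.6, 0, 0, 0],
  [1, 0, 0, 9.6, 0, 0, 0],
])

```text
t: 9.02
ee_pos: [0.5163, 0.2547, 0.1033]
tcp_rot: [1.651, 2.012, 0.733]
ft_force: [0.1, -0.1, -3.0]
opening: 0.325
```

```bash
python3 -c "
from h import *
show();to(*bed(.09,.08,.02,1))"
```

```text
t 9.03 p [0.5163 0.2547 0.1033] xang 101.3 z [ 0.631  0.126 -0.766] q [ 0.46 -0.23  2.04 -0.28  0.67 -1.15] F [ 0.14 -0.08 -3.01] M [-0.049  0.49  -0.01 ] o 0.325
cm [-0.04 -0.63  0.44] rot [ 0.001 -0.    -0.   ] rows>= 0.1
```

>>> servo_tool([
  [1, 0, -0.2, 0.2, 0, 0, 0],
  [1, 0, -0.3, 0.4, 0, 0, 0],
  [1, 0, -0.4, 0.45, 0, 0, 0],
  [1, 0, -0.4, 0.45, 0, 0, 0],
])

```text
t: 9.52
ee_pos: [0.5161, 0.2547, 0.0975]
tcp_rot: [1.65, 2.012, 0.734]
ft_force: [0.5, 0.2, -2.4]
opening: 0.325
```

```bash
python3 -c "
from h import *
show();to(*bed(.09,.08,.02,1))"
```

```text
t 9.53 p [0.5161 0.2547 0.0975] xang 101.3 z [ 0.631  0.126 -0.765] q [ 0.46 -0.22  2.05 -0.28  0.65 -1.14] F [ 0.48  0.21 -2.4 ] M [-0.043  0.517  0.029] o 0.325
cm [-0.05 -0.23  0.01] rot [ 0.001 -0.    -0.   ] rows>= 0.0
```

>>> servo_tool([
  [1, 0, -0.15, 0.05, 0, 0, 0],
  [1, 0, -0.3, 0.1, 0, 0, 0],
  [1, 0, -0.4, 0.1, 0, 0, 0],
  [1, 0, -0.4, 0.1, 0, 0, 0],
])

```text
t: 10.02
ee_pos: [0.5155, 0.2548, 0.0966]
tcp_rot: [1.648, 2.009, 0.739]
ft_force: [5.3, -1.5, 0.2]
opening: 0.325
```

```bash
python3 -c "
from h import *
show();to(*bed(.09,.08,.02,1));s=observe();print(EX@s['ft_force'],EZ@s['ft_force'])"
```

```text
t 10.03 p [0.5155 0.2548 0.0966] xang 101.3 z [ 0.635  0.128 -0.762] q [ 0.46 -0.23  2.06 -0.29  0.64 -1.13] F [ 5.28 -1.54  0.21] M [-0.112 -0.744 -0.195] o 0.325
cm [-0.06 -0.14 -0.02] rot [ 0.006 -0.001 -0.   ] rows>= 0.0
3.8703813493416996 -2.972339341413628
```

>>> servo_tool([
  [1, 0, 0, 0.15, 0, 0, 0],
  [1, 0, 0, 0.3, 0, 0, 0],
  [1, 0, 0, 0.3, 0, 0, 0],
])

```text
t: 10.4
ee_pos: [0.5162, 0.255, 0.096]
tcp_rot: [1.649, 2.009, 0.738]
ft_force: [-21.0, -7.6, 18.7]
opening: 0.328
```

```bash
python3 -c "
from h import *
show();to(*bed(.09,.08,.02,1));s=observe();print(EX@s['ft_force'],EZ@s['ft_force'])"
```

```text
t 10.4 p [0.5162 0.255  0.096 ] xang 101.3 z [ 0.634  0.127 -0.763] q [ 0.46 -0.22  2.06 -0.29  0.64 -1.13] F [-20.98  -7.61  18.73] M [-0.653  0.931 -0.362] o 0.328
cm [-0.06 -0.16 -0.12] rot [ 0.005 -0.    -0.001] rows>= 0.0
-4.861262833343416 28.52727283590962
```

>>> servo_tool([
  [1, 0, 0, -0.15, 0, 0, 0],
  [-0.4, 0, 0, -0.15, 0, 0, 0],
  [-0.4, 0, 0, -0.15, 0, 0, 0],
  [-0.4, 0, 0, -0.15, 0, 0, 0],
  [-0.4, 0, 0, -0.15, 0, 0, 0],
  [-0.4, 0, 0, -2, 0, 0, 0],
  [-0.4, 0, 0, -6, 0, 0, 0],
  [-0.4, 0, 0, -12, 0, 0, 0],
  [-0.4, 0, 0, -12, 0, 0, 0],
])

```text
t: 11.52
ee_pos: [0.4408, 0.241, 0.1943]
tcp_rot: [1.644, 2.004, 0.752]
ft_force: [-0.3, 0.6, 1.0]
opening: 0.7
```

```bash
python3 -c "
from h import *
show();to([.495,-.2375,.14],down(5.2-90));
import cv2
c=camera('side');cv2.imwrite('pics/s3.png',cv2.resize(c['image'][130:310,230:450],None,fx=3.6,fy=3.3))
"
```

```text
t 11.53 p [0.4408 0.241  0.1943] xang 101.4 z [ 0.641  0.132 -0.756] q [ 0.54 -0.51  2.05 -0.27  0.93 -1.14] F [-0.32  0.58  0.97] M [0.045 0.191 0.04 ] o 0.7
cm [-48.01  -6.53   1.24] rot [ 0.064  1.063 -2.85 ] rows>= 16.3
```

View pics/s3.png

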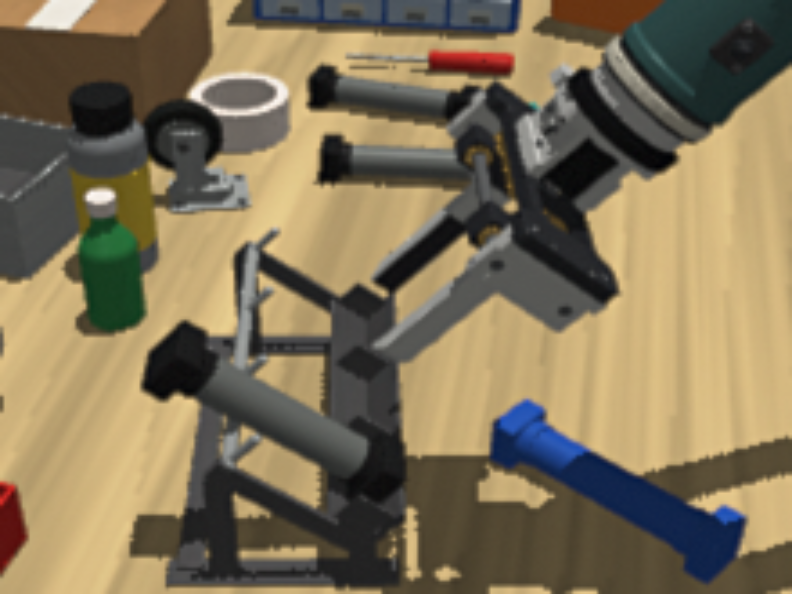

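Tube 1 is seated in the left bay, at about (190-400, 330-490) in the crop. Tube 2 is next.

```bash
python3 -c "
from h import *
to([.495,-.2375,.14],down(95.2));print(down(95.2).as_matrix().round(2))"
```

```text
cm [-47.95  -6.29   1.12] rot [ 0.708 -0.041  0.102] rows>= 7.7
[[-0.09  1.    0.  ]
 [ 1.    0.09  0.  ]
 [ 0.    0.   -1.  ]]
```

>>> servo_tool([
  [-1, -6, -0.8, -0.5, 0.1, 0, 0],
  [-1, -12, -1.6, -0.5, 0.2, 0, 0],
  [-1, -18, -2.5, -0.5, 0.3, 0, 0.03],
  [-1, -24, -3.2, 0, 0.4, -0.02, 0.06],
  [-1, -30, -4, 0.4, 0.5, -0.03, 0.08],
  [-1, -36, -4.8, 0.8, 0.6, -0.04, 0.1],
  [-1, -42, -5.6, 1.1, 0.708, -0.041, 0.102],
  [-1, -48, -6.3, 1.1, 0.708, -0.041, 0.102],
  [-1, -48, -6.3, 1.1, 0.708, -0.041, 0.102],
  [-1, -48, -6.3, 1.1, 0.708, -0.041, 0.102],
  [-1, -48, -6.3, 1.1, 0.708, -0.041, 0.102],
], force=55)

```text
t: 12.95
ee_pos: [0.4947, -0.2368, 0.1396]
tcp_rot: [-2.117, -2.32, 0.0]
ft_force: [-0.7, -0.3, 0.5]
opening: 1.0
```

```bash
python3 -c "
from h import *
show();to([.495,-.2375,.004],down(95.2))"
```

```text
t 12.95 p [ 0.4947 -0.2368  0.1396] xang 95.2 z [-0.001  0.001 -1.   ] q [-0.55  0.11  1.48  0.    1.56 -2.21] F [-0.7  -0.27  0.53] M [ 0.099 -0.129 -0.081] o 1.0
cm [-0.09  0.04 13.56] rot [-0.001 -0.001  0.001] rows>= 2.2
```

>>> servo_tool([
  [-1, -0.1, 0, 6, 0, 0, 0],
  [-1, -0.1, 0, 11, 0, 0, 0],
  [-1, -0.1, 0, 13.6, 0, 0, 0],
  [-1, -0.1, 0, 13.6, 0, 0, 0],
  [1, -0.1, 0, 13.6, 0, 0, 0],
  [1, -0.1, 0, 13.6, 0, 0, 0],
  [1, -0.1, 0, 13.6, 0, 0, 0],
  [1, -0.1, 0, 13.6, 0, 0, 0],
  [1, -0.1, 0, 13.6, 0, 0, 0],
  [1, -0.1, 0, 13.6, 0, 0, 0],
  [1, -0.1, 0, 13.6, 0, 0, 0],
  [1, -0.1, 0, 13.6, 0, 0, 0],
], force=55)

```text
t: 14.45
ee_pos: [0.4946, -0.2382, 0.0036]
tcp_rot: [-2.118, -2.32, 0.001]
ft_force: [-0.9, -2.1, -0.7]
opening: 0.328
```

>>> servo_tool([
  [1, 0, 0, 0, 0, 0, 0],
  [1, 0, 0, -1.5, 0, 0, 0],
  [1, 0, 0, -4, 0, 0, 0],
  [1, 0, 0, -6, 0, 0, 0],
  [1, 0, 0, -6, 0, 0, 0],
  [1, 0, 0, -6, 0, 0, 0],
  [1, 0, 0, -6, 0, 0, 0],
])

```text
t: 15.32
ee_pos: [0.4937, -0.2375, 0.0621]
tcp_rot: [-2.115, -2.318, 0.002]
ft_force: [0.5, -0.4, -3.2]
opening: 0.333
```

```bash
python3 -c "
from h import *
show()
import cv2
c=camera('side');cv2.imwrite('pics/s4.png',cv2.resize(c['image'][100:230,260:420],None,fx=4.5,fy=4.5))
show();to([.46,-.05,.26],down(95));to([.46,-.05,.26],down(10))"
```

```text
t 15.32 p [ 0.4937 -0.2375  0.0621] xang 95.2 z [-0.003  0.002 -1.   ] q [-0.55  0.16  1.58 -0.    1.41 -2.21] F [ 0.45 -0.44 -3.15] M [ 0.044  0.004 -0.   ] o 0.333
t 15.38 p [ 0.4939 -0.2376  0.0622] xang 95.2 z [-0.003  0.001 -1.   ] q [-0.55  0.16  1.58 -0.    1.41 -2.21] F [-0.3   0.22 -4.  ] M [ 0.081  0.047 -0.036] o 0.331
cm [ 19.02  -1.72 -19.74] rot [-0.003 -0.002  0.004] rows>= 4.4
cm [ 19.02  -1.72 -19.74] rot [-4.000e-03  1.000e-03  1.488e+00] rows>= 8.0
```

View pics/s4.png

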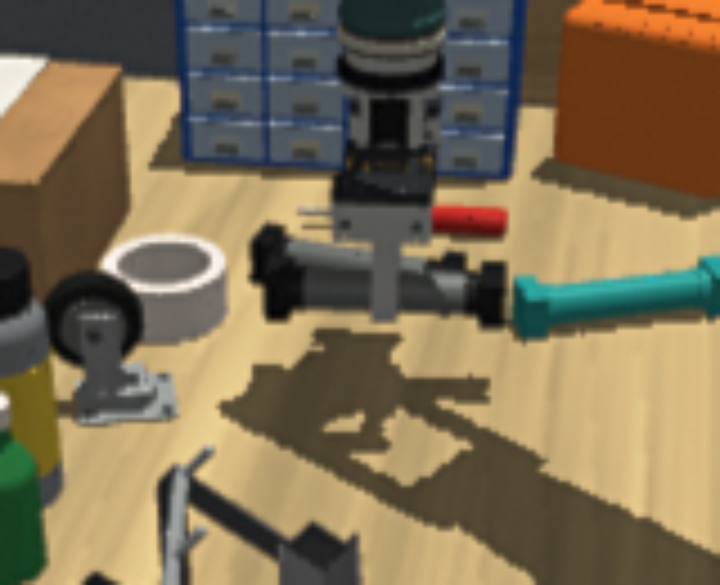

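The moment reading is ambiguous this time, so I'll average several samples, then compare with the empty gripper in the same pose.

```bash
cat > samp.py <<'E'
from h import *
L=[]
for i in range(10):
    camera('top');s=observe();L.append(np.r_[s['ft_force'],s['wrist_torque']])
L=np.array(L);print("mean",L.mean(0).round(3),"sd",L.std(0).round(3));show()
E
python3 samp.py
```

```text
mean [-1.760e-01 -3.500e-02 -3.313e+00  5.600e-02  7.000e-03  3.000e-03] sd [0.529 0.494 0.251 0.033 0.021 0.027]
t 15.88 p [ 0.4947 -0.2381  0.0636] xang 95.2 z [-0.001 -0.    -1.   ] q [-0.55  0.16  1.58 -0.    1.41 -2.21] F [-0.4  -0.2  -3.23] M [ 0.043 -0.022  0.046] o 0.328
```

>>> servo_tool([
  [1, 0, 0, 3, 0, 0, 0],
  [1, 0, 0, 5, 0, 0, 0],
  [1, 0, 0, 5.9, 0, 0, 0],
  [1, 0, 0, 5.9, 0, 0, 0],
  [-0.2, 0, 0, 5.9, 0, 0, 0],
  [-0.2, 0, 0, 5.9, 0, 0, 0],
  [-0.2, 0, 0, 5.9, 0, 0, 0],
  [-0.2, 0, 0, 3, 0, 0, 0],
  [-0.2, 0, 0, 0, 0, 0, 0],
  [-0.2, 0, 0, 0, 0, 0, 0],
  [-0.2, 0, 0, 0, 0, 0, 0],
  [-0.2, 0, 0, 0, 0, 0, 0],
])

```text
t: 17.38
ee_pos: [0.4937, -0.2375, 0.0617]
tcp_rot: [-2.115, -2.318, 0.002]
ft_force: [-0.6, -0.3, 0.9]
opening: 0.6
```

```bash
python3 samp.py
```

```text
mean [-0.05   0.003 -0.1    0.052 -0.143  0.005] sd [0.395 0.368 0.541 0.03  0.027 0.021]
t 17.88 p [ 0.4947 -0.2382  0.0636] xang 95.2 z [-0.001 -0.    -1.   ] q [-0.55  0.16  1.58 -0.    1.41 -2.21] F [ 0.5   0.02 -0.63] M [ 0.017 -0.125  0.028] o 0.601
```

>>> servo_tool([
  [-0.2, 0, 0, 3, 0, 0, 0],
  [-0.2, 0, 0, 5.5, 0, 0, 0],
  [-0.2, 0, 0, 6, 0, 0, 0],
  [1, 0, 0, 6, 0, 0, 0],
  [1, 0, 0, 6, 0, 0, 0],
  [1, 0, 0, 6, 0, 0, 0],
  [1, 0, 0, 6, 0, 0, 0],
  [1, 0, 0, 6, 0, 0, 0],
  [1, 0, 0, 6, 0, 0, 0],
  [1, 0, 0, 4, 0, 0, 0],
  [1, 0, 0, 0, 0, 0, 0],
  [1, 0, 0, -3, 0, 0, 0],
], force=55)

```text
t: 19.38
ee_pos: [0.4938, -0.2378, 0.0932]
tcp_rot: [-2.116, -2.318, 0.002]
ft_force: [0.6, -0.1, -3.7]
opening: 0.332
```

```bash
python3 -c "
from h import *
show()
to([.43,0,.26],down(0))"
```

```text
t 19.38 p [ 0.4938 -0.2378  0.0932] xang 95.2 z [-0.003  0.001 -1.   ] q [-0.55  0.13  1.54 -0.    1.47 -2.21] F [ 0.61 -0.12 -3.71] M [ 0.03  -0.029  0.034] o 0.332
cm [ 24.28  -4.24 -16.64] rot [-0.003  0.002  1.662] rows>= 8.9
```

>>> servo_tool([
  [1, 2, -0.5, -5, 0, 0, 0.1],
  [1, 6, -1, -9, 0, 0, 0.28],
  [1, 11, -2, -12, 0, 0, 0.46],
  [1, 16, -3, -15, 0, 0, 0.64],
  [1, 21, -3.6, -16.6, 0, 0, 0.82],
  [1, 24.3, -4.2, -16.6, 0, 0, 1.0],
  [1, 24.3, -4.2, -16.6, 0, 0, 1.18],
  [1, 24.3, -4.2, -16.6, 0, 0, 1.36],
  [1, 24.3, -4.2, -16.6, 0, 0, 1.54],
  [1, 24.3, -4.2, -16.6, 0, 0, 1.66],
  [1, 24.3, -4.2, -16.6, 0, 0, 1.66],
])

```text
t: 20.75
ee_pos: [0.4297, 0.0003, 0.258]
tcp_rot: [-3.14, -0.006, 0.01]
ft_force: [-0.6, -0.6, -3.2]
opening: 0.332
```

```bash
python3 -c "
from h import *
show();to(*bed(.095,0,.12,-1))"
```

```text
t 20.75 p [4.297e-01 3.000e-04 2.580e-01] xang 0.2 z [-0.006  0.001 -1.   ] q [-0.13 -0.18  1.53  0.    1.8  -0.14] F [-0.57 -0.6  -3.18] M [ 0.103 -0.094 -0.026] o 0.332
cm [  4.22 -16.3    8.22] rot [0.586 0.486 1.315] rows>= 8.1
```

>>> servo_tool([
  [1, 1, -4, 0, 0.07, 0.06, 0.16],
  [1, 2, -8, 0, 0.14, 0.12, 0.32],
  [1, 3, -12, 0, 0.21, 0.18, 0.48],
  [1, 4.2, -14, 0, 0.28, 0.24, 0.64],
  [1, 4.2, -16.3, 0, 0.36, 0.3, 0.8],
  [1, 4.2, -16.3, 0, 0.43, 0.36, 0.97],
  [1, 4.2, -16.3, 0, 0.5, 0.42, 1.13],
  [1, 4.2, -16.3, 2, 0.586, 0.486, 1.315],
  [1, 4.2, -16.3, 5, 0.586, 0.486, 1.315],
  [1, 4.2, -16.3, 8.2, 0.586, 0.486, 1.315],
  [1, 4.2, -16.3, 8.2, 0.586, 0.486, 1.315],
  [1, 4.2, -16.3, 8.2, 0.586, 0.486, 1.315],
])

```text
t: 22.25
ee_pos: [0.471, 0.1636, 0.1771]
tcp_rot: [-1.963, 1.608, -0.588]
ft_force: [0.7, 0.5, -2.6]
opening: 0.33
```

```bash
python3 -c "
from h import *
show();to(*bed(.095,0,.022,-1));to(*bed(.0925,0,.0195,-1))
import cv2
c=camera('side');cv2.imwrite('pics/s5.png',cv2.resize(c['image'][130:310,230:450],None,fx=3.6,fy=3.3))"
```

```text
t 22.25 p [0.471  0.1636 0.1771] xang -78.7 z [ 0.632  0.126 -0.765] q [ 0.24 -0.54  2.09 -0.04  0.89  1.63] F [ 0.66  0.46 -2.59] M [-0.109  0.527 -0.024] o 0.33
cm [-0.01  0.12  9.89] rot [-0.002 -0.     0.001] rows>= 1.6
cm [-1.000e-02  3.700e-01  1.014e+01] rot [-0.002 -0.     0.001] rows>= 1.6
```

View pics/s5.png

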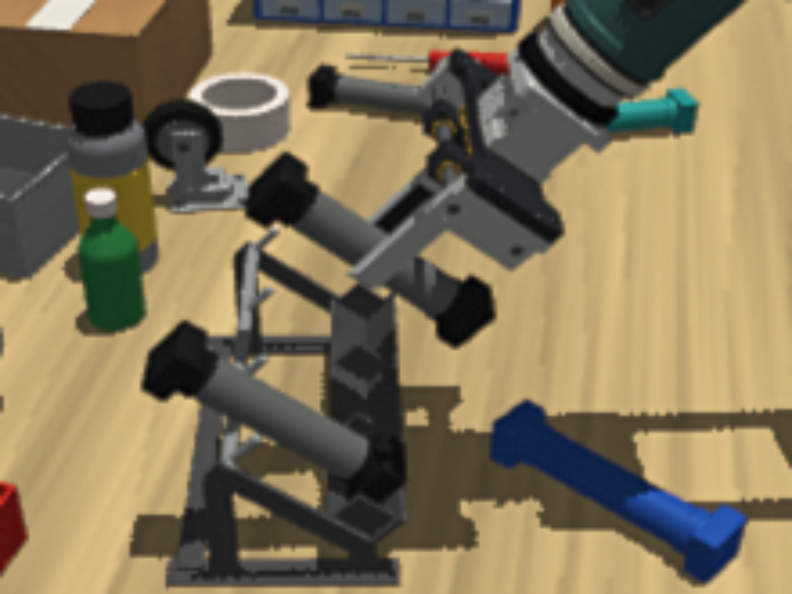

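>>> servo_tool([
  [1, 0, 0.1, 4, 0, 0, 0],
  [1, 0, 0.1, 7, 0, 0, 0],
  [1, 0, 0.1, 8.7, 0, 0, 0],
  [1, 0, 0.1, 9.5, 0, 0, 0],
  [1, 0, 0.1, 9.9, 0, 0, 0],
  [1, 0, 0.3, 9.9, 0, 0, 0],
  [1, 0, 0.5, 9.9, 0, 0, 0],
  [1, 0, 0.5, 9.9, 0, 0, 0],
])

```text
t: 23.3
ee_pos: [0.5302, 0.1755, 0.0997]
tcp_rot: [-1.961, 1.607, -0.589]
ft_force: [-0.6, -0.6, -3.6]
opening: 0.329
```

```bash
python3 -c "
from h import *
show();to(*bed(.09,0,.02,-1));s=observe();print(EX@s['ft_force'],EZ@s['ft_force'])"
```

```text
t 23.3 p [0.5302 0.1755 0.0997] xang -78.7 z [ 0.633  0.126 -0.763] q [ 0.23 -0.3   2.11 -0.04  0.63  1.63] F [-0.65 -0.55 -3.56] M [-0.114  0.561 -0.019] o 0.329
cm [-0.01  0.26  0.28] rot [-0.004  0.     0.001] rows>= 0.1
-2.858579139930068 -2.250175877427985
```

>>> servo_tool([
  [1, 0, 0.1, 0.2, 0, 0, 0],
  [1, 0, 0.2, 0.3, 0, 0, 0],
  [1, 0, 0.3, 0.3, 0, 0, 0],
  [1, 0, 0.3, 0.3, 0, 0, 0],
])

```text
t: 23.8
ee_pos: [0.531, 0.1757, 0.0973]
tcp_rot: [-1.959, 1.605, -0.592]
ft_force: [-1.8, -0.0, 3.1]
opening: 0.327
```

```bash
python3 -c "
from h import *
show();to(*bed(.09,0,.02,-1));s=observe();print(EX@s['ft_force'],EZ@s['ft_force'])"
```

```text
t 23.8 p [0.531  0.1757 0.0973] xang -78.7 z [ 0.636  0.127 -0.761] q [ 0.23 -0.3   2.11 -0.04  0.62  1.63] F [-1.84 -0.03  3.09] M [ 0.03   0.157 -0.009] o 0.327
cm [-0.    0.16  0.05] rot [-0.008  0.     0.001] rows>= 0.0
0.6004417956224418 3.5248009044830737
```

>>> servo_tool([
  [1, 0, 0.1, 0.1, 0, 0, 0],
  [1, 0, 0.1, 0.1, 0, 0, 0],
  [-0.4, 0, 0, 0, 0, 0, 0],
  [-0.4, 0, 0, 0, 0, 0, 0],
  [-0.4, 0, 0, 0, 0, 0, 0],
  [-0.4, 0, 0, 0, 0, 0, 0],
  [-0.4, 0, 0, -3, 0, 0, 0],
  [-0.4, 0, 0, -8, 0, 0, 0],
  [-0.4, 0, 0, -13, 0, 0, 0],
  [-0.4, 0, 0, -13, 0, 0, 0],
])

```text
t: 25.05
ee_pos: [0.4492, 0.1596, 0.2021]
tcp_rot: [-1.951, 1.598, -0.598]
ft_force: [1.2, 0.6, 0.3]
opening: 0.705
```

```bash
python3 -c "
from h import *
show();to([.539,-.377,.14],down(82.4));to([.539,-.377,.14],down(82.4-180))
import cv2
c=camera('side');cv2.imwrite('pics/s6.png',cv2.resize(c['image'][130:310,230:450],None,fx=3.6,fy=3.3))
"
```

```text
t 25.05 p [0.4492 0.1596 0.2021] xang -78.6 z [ 0.644  0.129 -0.754] q [ 0.25 -0.63  2.1  -0.04  0.96  1.63] F [1.2  0.59 0.32] M [-0.024  0.284  0.021] o 0.705
cm [54.38  5.41  3.53] rot [-0.166 -0.991 -2.648] rows>= 15.2
cm [54.38  5.41  3.53] rot [-0.71   0.119  0.317] rows>= 8.8
```

View pics/s6.png

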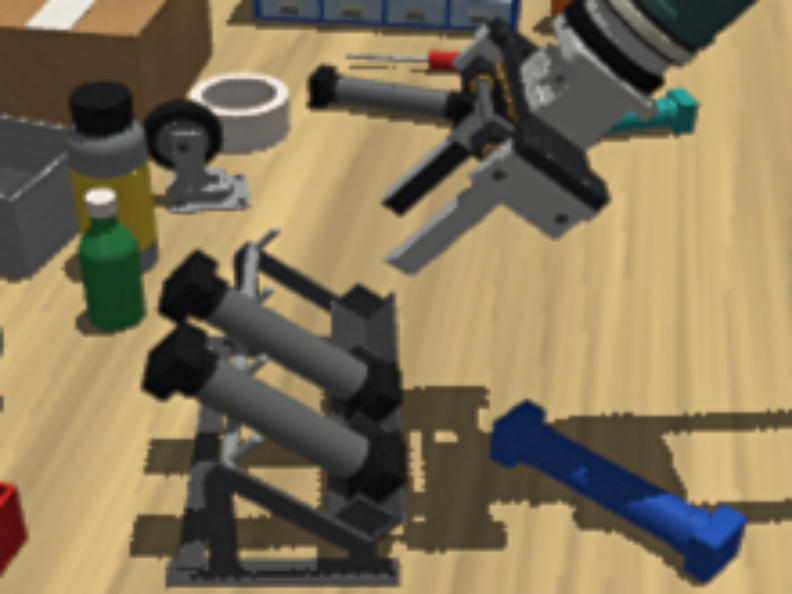

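Both tubes are seated, lying parallel in the left and middle bays. Tube 3 is next, with the jaws at -97.6°, close to the start orientation where the torque bias was near zero.

>>> servo_tool([
  [-1, 6, 0.6, 0, -0.08, 0.01, 0.03],
  [-1, 12, 1.2, 0, -0.16, 0.02, 0.06],
  [-1, 18, 1.8, 0.5, -0.24, 0.04, 0.1],
  [-1, 24, 2.4, 1, -0.33, 0.05, 0.14],
  [-1, 30, 3, 1.5, -0.42, 0.07, 0.19],
  [-1, 36, 3.6, 2.2, -0.51, 0.09, 0.23],
  [-1, 42, 4.2, 2.8, -0.6, 0.1, 0.27],
  [-1, 48, 4.8, 3.2, -0.71, 0.119, 0.317],
  [-1, 54.4, 5.4, 3.5, -0.71, 0.119, 0.317],
  [-1, 54.4, 5.4, 3.5, -0.71, 0.119, 0.317],
  [-1, 54.4, 5.4, 3.5, -0.71, 0.119, 0.317],
  [-1, 54.4, 5.4, 3.5, -0.71, 0.119, 0.317],
], force=55)

```text
t: 26.6
ee_pos: [0.538, -0.3762, 0.1368]
tcp_rot: [2.067, -2.359, -0.005]
ft_force: [-0.5, 0.9, 0.2]
opening: 0.998
```

```bash
python3 samp.py; python3 -c "
from h import *
to([.539,-.377,.004],down(-97.6))"
```

```text
mean [-0.199  0.379  0.1    0.049  0.006 -0.002] sd [0.304 0.564 0.693 0.021 0.027 0.026]
t 27.1 p [ 0.538  -0.3775  0.1374] xang -97.6 z [-0.005 -0.002 -1.   ] q [-0.7   0.35  1.19 -0.    1.6   1.01] F [-0.54 -0.48 -0.61] M [ 0.034  0.045 -0.017] o 1.001
cm [-0.09 -0.16 13.34] rot [ 0.005 -0.003 -0.001] rows>= 2.1
```

Baseline My is about 0.006 in this pose. I'll grasp and lift back to it.

>>> servo_tool([
  [-1, 0, -0.1, 6, 0, 0, 0],
  [-1, -0.1, -0.1, 11, 0, 0, 0],
  [-1, -0.1, -0.1, 13.3, 0, 0, 0],
  [-1, -0.1, -0.1, 13.3, 0, 0, 0],
  [1, -0.1, -0.1, 13.3, 0, 0, 0],
  [1, -0.1, -0.1, 13.3, 0, 0, 0],
  [1, -0.1, -0.1, 13.3, 0, 0, 0],
  [1, -0.1, -0.1, 13.3, 0, 0, 0],
  [1, -0.1, -0.1, 13.3, 0, 0, 0],
  [1, -0.1, -0.1, 13.3, 0, 0, 0],
  [1, -0.1, -0.1, 13.3, 0, 0, 0],
  [1, -0.1, -0.1, 13.3, 0, 0, 0],
], force=55)

```text
t: 28.6
ee_pos: [0.5384, -0.3773, 0.0044]
tcp_rot: [2.065, -2.36, -0.002]
ft_force: [-0.7, -2.1, -0.8]
opening: 0.329
```

>>> servo_tool([
  [1, 0, 0, 0, 0, 0, 0],
  [1, 0, 0, -3, 0, 0, 0],
  [1, 0, 0, -8, 0, 0, 0],
  [1, 0, 0, -13.3, 0, 0, 0],
  [1, 0, 0, -13.3, 0, 0, 0],
  [1, 0, 0, -13.3, 0, 0, 0],
  [1, 0, 0, -13.3, 0, 0, 0],
])

```text
t: 29.48
ee_pos: [0.5376, -0.3756, 0.1334]
tcp_rot: [2.064, -2.359, -0.013]
ft_force: [0.1, 0.4, -3.1]
opening: 0.332
```

```bash
python3 samp.py; python3 -c "
from h import *
to([.43,-0.05,.26],down(-80));to([.43,-.05,.26],down(0))"
```

```text
mean [ 2.620e-01  1.360e-01 -3.429e+00  5.800e-02  1.260e-01  2.000e-03] sd [0.465 0.399 0.581 0.027 0.035 0.028]
t 29.98 p [ 0.5391 -0.377   0.1374] xang -97.6 z [-0.005 -0.003 -1.   ] q [-0.69  0.35  1.19 -0.01  1.6   1.01] F [ 1.16  0.63 -3.36] M [0.107 0.165 0.023] o 0.327
cm [-30.91  15.22 -12.29] rot [ 0.005 -0.003 -0.308] rows>= 5.9
cm [-30.91  15.22 -12.29] rot [ 0.007  0.002 -1.704] rows>= 9.1
```

Loaded minus baseline gives My = +0.12, so the far end is heavy again and tube 3 also needs a half turn. The torque's sign convention agrees with the earlier contact on the ledge (ΔMy < 0 for a push up the slope).

>>> servo_tool([
  [1, -3, 1.5, -4, 0, 0, -0.1],
  [1, -8, 4, -7, 0, 0, -0.28],
  [1, -13, 6.5, -10, 0, 0, -0.46],
  [1, -18, 9, -12.3, 0, 0, -0.64],
  [1, -23, 11.5, -12.3, 0, 0, -0.82],
  [1, -28, 14, -12.3, 0, 0, -1.0],
  [1, -30.9, 15.2, -12.3, 0, 0, -1.18],
  [1, -30.9, 15.2, -12.3, 0, 0, -1.36],
  [1, -30.9, 15.2, -12.3, 0, 0, -1.54],
  [1, -30.9, 15.2, -12.3, 0, 0, -1.7],
  [1, -30.9, 15.2, -12.3, 0, 0, -1.7],
])

```text
t: 31.35
ee_pos: [0.4303, -0.0502, 0.2606]
tcp_rot: [3.138, -0.01, -0.006]
ft_force: [0.1, -0.5, -3.7]
opening: 0.326
```

```bash
python3 -c "
from h import *
show();to(*bed(.095,-.08,.12,1))"
```

```text
t 31.35 p [ 0.4303 -0.0502  0.2606] xang -0.3 z [-0.004 -0.003 -1.   ] q [-0.24 -0.18  1.52 -0.    1.81 -0.24] F [ 0.09 -0.48 -3.66] M [-0.143 -0.105 -0.043] o 0.326
cm [  5.57 -13.6    8.43] rot [-0.503  0.622 -1.691] rows>= 10.0
```

>>> servo_tool([
  [1, 1, -3, 0, -0.05, 0.06, -0.17],
  [1, 2, -6, 0, -0.1, 0.12, -0.34],
  [1, 3, -8, 0, -0.15, 0.18, -0.5],
  [1, 4, -10, 0, -0.2, 0.25, -0.67],
  [1, 5.6, -13.6, 0, -0.25, 0.31, -0.84],
  [1, 5.6, -13.6, 0, -0.3, 0.37, -1.01],
  [1, 5.6, -13.6, 0, -0.35, 0.43, -1.18],
  [1, 5.6, -13.6, 0, -0.4, 0.5, -1.35],
  [1, 5.6, -13.6, 2, -0.45, 0.56, -1.52],
  [1, 5.6, -13.6, 5, -0.503, 0.622, -1.691],
  [1, 5.6, -13.6, 8.4, -0.503, 0.622, -1.691],
  [1, 5.6, -13.6, 8.4, -0.503, 0.622, -1.691],
])

```text
t: 32.85
ee_pos: [0.4834, 0.0849, 0.1699]
tcp_rot: [1.662, 2.018, 0.727]
ft_force: [-0.1, 0.1, -4.1]
opening: 0.327
```

```bash
python3 -c "
from h import *
show();to(*bed(.095,-.08,.022,1))
import cv2
c=camera('side');cv2.imwrite('pics/s7.png',cv2.resize(c['image'][130:310,230:450],None,fx=3.6,fy=3.3))"
```

```text
t 32.85 p [0.4834 0.0849 0.1699] xang 101.1 z [ 0.622  0.126 -0.773] q [-0.06 -0.56  2.11  0.21  0.93 -1.89] F [-0.15  0.07 -4.14] M [-0.079  0.447 -0.016] o 0.327
cm [-0.04  0.71  9.55] rot [-0.011 -0.002 -0.005] rows>= 1.5
```

View pics/s7.png

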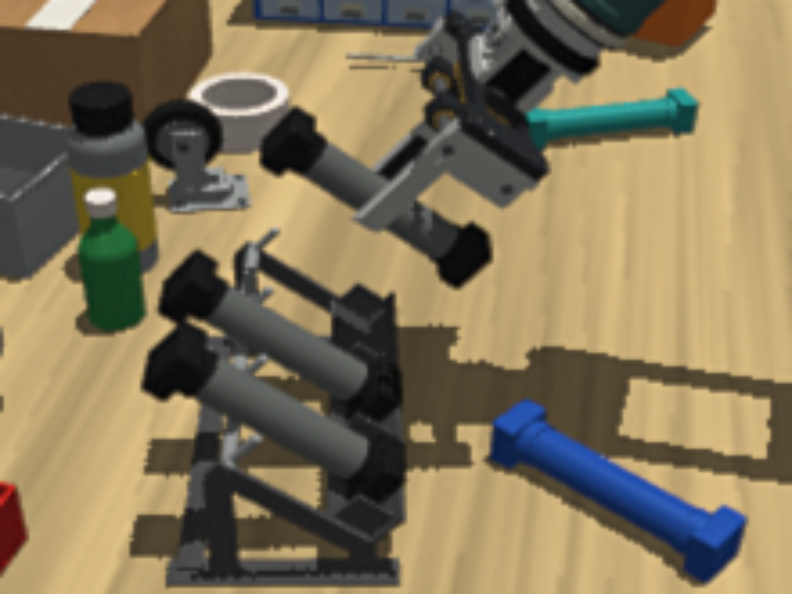

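Still settling. I'll correct y by about +0.7 cm (up the slope) before lowering.

>>> servo_tool([
  [1, 0, 0.7, 0, -0.01, 0, 0],
  [1, 0, 0.7, 4, -0.01, 0, 0],
  [1, 0, 0.7, 7, -0.01, 0, 0],
  [1, 0, 0.7, 8.5, -0.01, 0, 0],
  [1, 0, 0.7, 9.3, -0.01, 0, 0],
  [1, 0, 0.5, 9.5, -0.01, 0, 0],
  [1, 0, 0.3, 9.6, -0.01, 0, 0],
  [1, 0, 0.3, 9.6, -0.01, 0, 0],
])

```text
t: 33.9
ee_pos: [0.5482, 0.0976, 0.1031]
tcp_rot: [1.65, 2.006, 0.741]
ft_force: [-0.4, -0.1, -2.7]
opening: 0.33
```

```bash
python3 -c "
from h import *
show();to(*bed(.09,-.08,.02,1));s=observe();print(EX@s['ft_force'],EZ@s['ft_force'])"
```

```text
t 33.9 p [0.5482 0.0976 0.1031] xang 101.2 z [ 0.636  0.127 -0.761] q [-0.01 -0.32  2.11  0.22  0.66 -1.9 ] F [-0.4  -0.07 -2.69] M [-0.047  0.488 -0.062] o 0.33
cm [-0.01 -0.65  0.39] rot [ 0.008 -0.001 -0.003] rows>= 0.1
-2.0413709975496537 -1.8027003915210273
```

>>> servo_tool([
  [1, 0, -0.2, 0.2, 0, 0, 0],
  [1, 0, -0.4, 0.35, 0, 0, 0],
  [1, 0, -0.55, 0.4, 0, 0, 0],
  [1, 0, -0.65, 0.4, 0, 0, 0],
  [1, 0, -0.65, 0.4, 0, 0, 0],
])

```text
t: 34.52
ee_pos: [0.5471, 0.0972, 0.0977]
tcp_rot: [1.648, 2.003, 0.744]
ft_force: [1.5, 1.4, -0.4]
opening: 0.328
```

```bash
python3 -c "
from h import *
show();to(*bed(.09,-.08,.02,1));s=observe();print(EX@s['ft_force'],EZ@s['ft_force'])"
```

```text
t 34.52 p [0.5471 0.0972 0.0977] xang 101.1 z [ 0.639  0.128 -0.759] q [-0.01 -0.32  2.12  0.23  0.65 -1.91] F [ 1.54  1.4  -0.37] M [ 0.303 -0.19   0.11 ] o 0.328
cm [ 0.01 -0.22  0.04] rot [ 0.011 -0.    -0.004] rows>= 0.1
1.1328312591016532 -1.4284401401187832
```

>>> servo_tool([
  [1, 0, -0.1, 0.1, 0, 0, 0],
  [1, 0, -0.15, 0.2, 0, 0, 0],
  [1, 0, -0.15, 0.2, 0, 0, 0],
])

```text
t: 34.9
ee_pos: [0.5478, 0.0973, 0.0971]
tcp_rot: [1.647, 2.001, 0.746]
ft_force: [-8.5, -0.7, 9.6]
opening: 0.331
```

```bash
python3 -c "
from h import *
show();to(*bed(.09,-.08,.02,1));s=observe();print(EX@s['ft_force'],EZ@s['ft_force'])"
```

```text
t 34.9 p [0.5478 0.0973 0.0971] xang 101.2 z [ 0.64   0.128 -0.757] q [-0.01 -0.31  2.13  0.23  0.64 -1.91] F [-8.54 -0.66  9.63] M [0.19  0.47  0.082] o 0.331
cm [ 0.01 -0.24 -0.04] rot [ 0.014  0.    -0.003] rows>= 0.1
-0.3203638059716932 12.84320216421825
```

Now in contact at the foot and the rail. Release and retreat.

>>> servo_tool([
  [1, 0, 0, -0.05, 0, 0, 0],
  [-0.4, 0, 0, -0.05, 0, 0, 0],
  [-0.4, 0, 0, -0.05, 0, 0, 0],
  [-0.4, 0, 0, -0.05, 0, 0, 0],
  [-0.4, 0, 0, -0.05, 0, 0, 0],
  [-0.4, 0, 0, -3, 0, 0, 0],
  [-0.4, 0, 0, -8, 0, 0, 0],
  [-0.4, 0, 0, -14, 0, 0, 0],
  [-0.4, 0, 0, -17, 0, 0, 0],
  [-0.4, 0, 0, -17, 0, 0, 0],
])

```text
t: 36.15
ee_pos: [0.4395, 0.0752, 0.2297]
tcp_rot: [1.642, 1.996, 0.749]
ft_force: [-0.5, 0.1, -0.6]
opening: 0.7
```

```bash
cat > chk.py <<'E'
from h import *
import cv2,sys
n=sys.argv[1];show()
c=camera('side');cv2.imwrite(f'pics/s{n}.png',cv2.resize(c['image'][130:310,230:450],None,fx=3.6,fy=3.3));np.savez('sideE.npz',**c)
c=camera('top');cv2.imwrite(f'pics/t{n}.png',cv2.resize(c['image'][130:290,180:400],None,fx=3.6,fy=3.6));np.savez('topE.npz',**c)
for n in('top','side'):
    c=np.load(n+'E.npz');z=c['range_z'];v,u=np.mgrid[:400,:640]
    P=np.stack([(u-c['cx'])/c['fx']*z,(v-c['cy'])/c['fy']*z,z],-1)@c['world_from_camera'][:3,:3].T+c['world_from_camera'][:3,3]
    P=P[(z>0)]-O;b=np.c_[P@EX,P@EY,P@EZ]
    for y in(.08,0,-.08):
        m=(abs(b[:,1]-y)<.028)&(b[:,0]>-.01)&(b[:,0]<.21)&(b[:,2]>.008)&(b[:,2]<.06)
        q=b[m];body=q[(q[:,0]>.04)&(q[:,0]<.15)&(q[:,2]>.03)]
        k=np.polyfit(body[:,0],body[:,2],1);ky=np.polyfit(body[:,0],body[:,1],1)
        print(n,y,"xmin/max",np.percentile(q[:,0],[1,99]).round(4),"top z at .09",np.polyval(k,.09).round(4),"slope deg",np.degrees(k[0]).round(1),"y",np.polyval(ky,.09).round(4),"yaw",np.degrees(ky[0]).round(1),len(body))
E
python3 chk.py 8
```

```text
t 36.15 p [0.4395 0.0752 0.2297] xang 101.1 z [ 0.646  0.127 -0.753] q [-0.12 -0.74  2.09  0.23  1.1  -1.92] F [-0.52  0.09 -0.64] M [-0.012  0.137  0.021] o 0.7
top 0.08 xmin/max [-0.0014  0.1807] top z at .09 0.034 slope deg 0.2 y 0.0798 yaw 0.6 278
top 0 xmin/max [-0.0016  0.1808] top z at .09 0.0337 slope deg 0.2 y -0.0001 yaw -0.3 289
top -0.08 xmin/max [-0.0011  0.1814] top z at .09 0.034 slope deg 0.2 y -0.0801 yaw -1.0 277
side 0.08 xmin/max [-0.001   0.1799] top z at .09 0.0337 slope deg 0.1 y 0.0855 yaw 0.1 300
side 0 xmin/max [-0.0007  0.1797] top z at .09 0.0337 slope deg 0.0 y 0.0057 yaw -0.1 254
side -0.08 xmin/max [-0.0009  0.18  ] top z at .09 0.0337 slope deg -0.3 y -0.0747 yaw -0.5 208
```

View pics/s8.png

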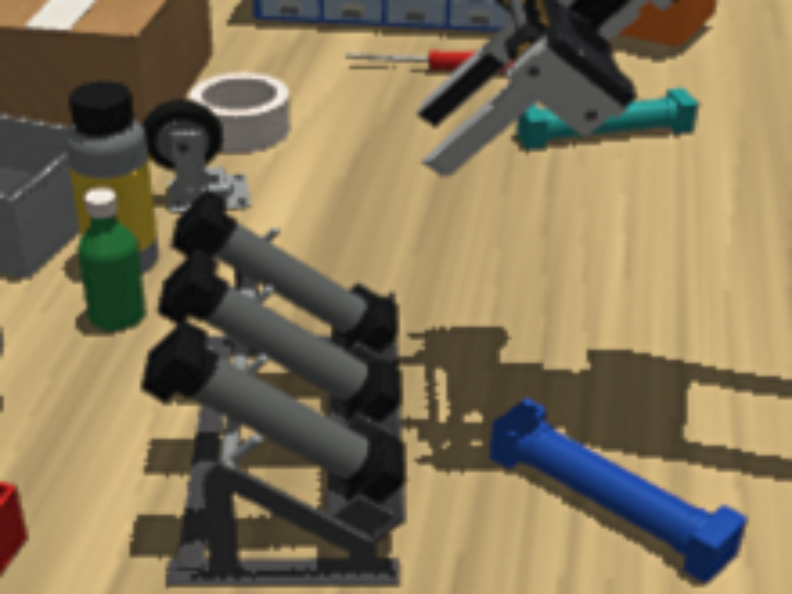

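View pics/t8.png

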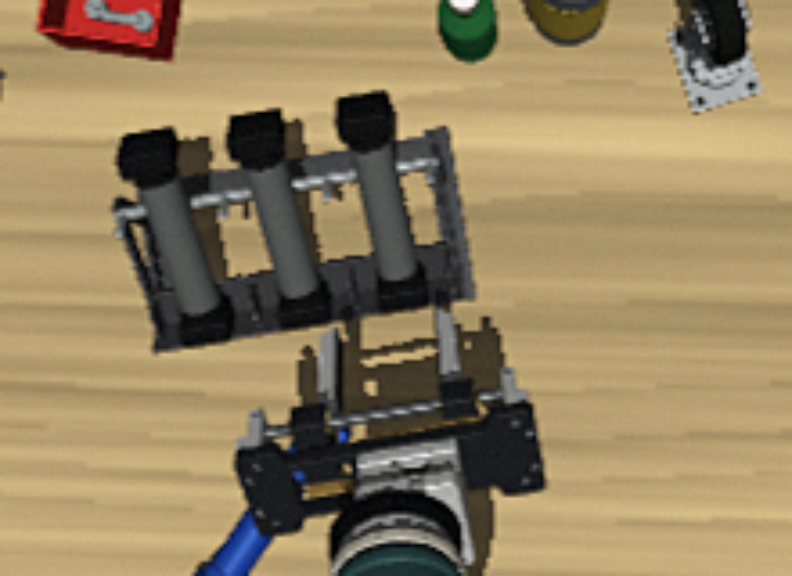

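All three tubes lie along the bed: slope within 0.3°, yaw within 1°, ends on the ledge. The blue and turquoise tubes haven't moved and the gripper is clear, so I'm handing in.

```bash
python3 -c "
from rig import *
print(hand_in())"
```

```text
the job is handed in; nothing more can be done
None
```

All three grey tubes are in the lean rack, one to a bay, with their heavy ends down at the foot. I handed the job in at about 36 s of the 72 s allowed.

- **Finding the heavy end:** I lifted each tube by its middle and read the wrist torque. In all three the end away from the robot was heavy, by about +0.19, +0.15 and +0.12 N m against about 0.13 expected. I turned each one half round before placing it.
- **Last checks:** In the depth images the tubes lie along the bed to within 0.3° in slope and about 1° in yaw. They span about 0 to 180 mm from the end ledge, and the gripper was well clear. In the last picture crops the blue and turquoise tubes and the bystanders in view looked unmoved.
- **What disagreed:**
  - The side camera put the tubes about 5 mm further left than the top camera. I put this down to its seeing mainly their left sides, so I went by the top camera.
  - Tube 2's first torque reading was ambiguous because the sensor's zero shifts with gripper orientation. I set the tube down and took an empty-gripper reading in the same pose, which settled it.
  - Tube 1 was judged against only a single empty-gripper reading, but the difference was large.

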